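# Check the depth of a weld groove with a blade gauge

## Task

Take the red-handled depth gauge out of the wooden rack and lower its blade (do not drop it) into the gap between the two thick steel plates, at the pink chalk mark, until its stop bar rests flat on both plates. Let go and leave it standing there, and leave the yellow and blue gauges in the rack.

Things in the scene. Friction and masses are not known exactly. Their poses are not given: they have to be found in the camera images.
- gauge_red: Gauge to use, upright in a wooden rack. Red handle 24 (x) x 30 (y) mm, 10 to 70 mm above the origin; stop bar 64 x 30 mm, 10 thick; blade below it 6 thick (x), 30 wide (y), 38 long; 0.2 kg. Origin: middle of the stop bar's underside, lying on the rack's top (50 mm above the bench). z up, x through the blade's thickness, y along its width. Fits the gap either way round.
- gauge_yellow: Bystander, stays in the rack: like the red gauge (same origin and axes) with a yellow handle and a 28 mm blade. The rack is 74 x 240 mm and 50 mm high, its three slots 80 mm apart in a row along the gauges' y; which colour stands in which slot varies.
- gauge_blue: Bystander, stays in the rack: like the red gauge (same origin and axes) with a blue handle and an 18 mm blade.
- mark (a point): Goal for the gauge's origin: centre of the gap's mouth at the pink stripe, level with the plates' tops (53 mm above the bench). x across the gap, y along it, z up. Two fixed plates, 180 x 180 mm together; gap 45 mm deep, 14 wide in the lower 25 mm, bevelled to 34 at the mouth. Clamps 13 mm high on the plates' corners, 74 mm aside and 43 mm or more along from here.
Mind the look-alikes: they are no part of the job. Of the things like the gauge_red, leave any that is orange or turquoise; of the rest the larger one is meant.

How it is judged (in metres and radians):
On the way:
1. the red gauge, held by the gripper, has its blade at least 18 mm into the gap at the chalk mark (horizontal distance between gauge_red and mark below 0.022 m and z of gauge_red in the frame of mark below 0.02 m and contact force between the fingers and gauge_red above 1 N), for 0.1 s.
At the end, for the whole second after the job is handed in: The red gauge stands released and at rest in the gap, its stop bar on the plates (within 4 mm in height), upright within 6 degrees, within 20 mm of the chalk mark and 17 degrees of the gap's direction; the yellow and blue gauges are still in the rack, within 30 mm of where they stood (horizontal distance between gauge_red and mark below 0.02 m and z of gauge_red in the frame of mark between -0.004 and 0.004 m and angle between gauge_red's own z axis and vertical below 0.1 rad and angle between the x axis of gauge_red and the x axis of mark, either way round below 0.3 rad and linear speed of gauge_red below 0.02 m/s and distance of each of gauge_yellow, gauge_blue from where it was at the start of the episode below 0.03 m); the robot touches nothing.
It fails at once if the yellow or blue gauge is taken or knocked out of its place (moved over 30 mm) (distance of any of gauge_yellow, gauge_blue from where it was at the start of the episode above 0.03 m).
It also fails if it takes over 42 s, if anything falls off the work surface, if the arm or the gripper's body presses on something with over 40 N, if the wrist force passes 120 N, or if a joint passes its speed limit or range.

## Robot

A 6-joint arm with a two-finger parallel gripper is mounted at the origin on the work surface. World frame = base frame: x ahead of the robot, y to its left, z up, the work surface at z = 0. Lengths are in mm, angles in rad, forces in N, time in s.
With the tool pointing down it reaches from about 350 to 975 mm from the base axis. Payload 7.1 kg.
Tool frame: the origin (TCP) lies on the mounting face of the last link; the fingertips stand 182 mm ahead of it and the grasp point (between the pads) lies 163 mm ahead of it (ctrl.tip_reach is the distance from the TCP to the fingertips, in mm); z points along the fingers, y is the direction in which the jaws open and shut (so a half turn about z gives the same grasp; the last joint's range is limited). The gripper opens to 88 mm and grips with 3 to 60 N. Pads are 20 mm wide; open, the fingers measure 115 mm over their backs; the gripper's body (75 mm by 178 mm) begins 61 mm behind the grasp point.
Start: joints at [-1.322, 0.423, 1.63, -0, 1.089, -0.019], TCP at [165.4, -602.702, 404.675] pointing down, gripper open.
Joint ranges: [-3, 3], [-0.9, 2.11], [0.09, 2.58], [-1.31, 4.45], [0.11, 2.69], [-2.54, 2.54]. Speed limits (rad/s): [2.39, 2.39, 3.01, 3.14, 3.14, 3.14].

## Interface

Orientations are given as a rotation vector (axis times angle).
In Python, from workcell import ctrl gives the robot as it stands.
- The arm moves only by the tool jog_arm, never from a script. Its argument "steps" is a list that holds one entry, the list of rows, each a list of 7 numbers: the shift along the tool's x, y, z in m, then the turn, a rotation vector about the tool's x, y, z in degrees, then the gripper's target within -1 to 1 (shut at 1, half-way at 0, fully open at -1). A call has 1 to 20 rows; each row shifts and turns the commanded pose from where the row before left it, along the tool's axes as they then stand; what a row does not reach is not made up. A row lasts 1/12 s, in which the tool goes at most 41.7 mm and 7.16 degrees, less where a joint would pass 70% of its speed; a pose out of reach is approached as far as the arm can. A call is refused whole if a number of a shift passes 0.0417 or a number of a turn 7.16, either way. A call with a gripper value outside its range is refused whole. The fingers move at their own pace and stop on an object; the grip force is fixed at half the most. Time passes only in rows, so rows that do not move let the fingers close. It gives the time, the measured TCP pose, the force and the opening at its end, in the units of the state.
- ctrl.get_obs(): the state, without advancing time (a new reading comes with each control period).
- ctrl.get_image(name): name is "scene" or "top" or "wrist"; returns the picture (384x512x3 uint8, red, green, blue); there is no depth.
- ctrl.camera_info(name): a dict with "fx", "fy", "cx", "cy" (pixels), "origin" and "attitude" of the camera in the world; the wrist camera has in their place "T_tool_cam" (4x4, takes a point from camera to tool coordinates, whose origin is the TCP and whose axes are the flange's). Camera axes: x right, y down, z forward; pixel columns grow to the right and rows downward; lengths in mm; the calibration is good to about 2 mm. A picture is of the moment at which its call begins: read the wrist's pose just before it. camera_info takes no time and is no camera call.
- ctrl.close_job(): hands the job in, once; it reports no verdict.
Trained networks look in the newest picture that a camera, given by its name, has taken for a name from the list of things; names that differ only in an ending like _2 or _b are one class to them, and where a whole thing is asked for, a point or a joint stands for the part that bears it (a point fixed in the world has none). Each returns a list of dicts, best first, with "p" (0 to 1); they miss things now and then, are a little off and sometimes report something else, mostly with a low value. They report only what shows in the picture. A call takes as long as a camera call. They do not tell look-alikes from the thing itself.
- ctrl.look_for(thing, camera): "bbox" ([left, top, right, bottom] in pixels, round what is visible of it).
- ctrl.trace(thing, camera): "pixels" (384x512 bool, what is visible of it) and "bbox" ([left, top, right, bottom] in pixels, round what is visible of it).
- ctrl.landmark_of(thing, camera): "uv" ([column, row] in pixels: a listed point, or the origin of a listed thing).
The state is a dict: "t": time; "qpos": joint angles; "qvel": joint speeds; "joint_torque": joint torques, N m; "ee_pos": TCP position; "orientation": TCP orientation; "ft_force": force on the tool from outside, world axes, zero at the start; "moment": the same for the moment, N m; "width": finger opening in mm.
Only numpy, scipy, OpenCV 4.12 (cv2) and the standard library are available. Lean on these libraries where they do the work, as an engineer would, in place of code of your own. Each camera call takes 0.05 s, during which the arm holds its last target.

## Working session

There is one attempt and no reset: what is moved stays moved. The work goes in short steps, Python scripts to look and compute and a tool call to move; the robot and the scene stay as the last step left them, time stands still between calls to the robot, and variables do not carry over. Pictures are saved under pics/ and viewed, and the job is handed in when it is done.

Besides the shell and the picture viewer there is one more tool, called after "Call:" by a JSON object that holds its "name" and its "arguments". jog_arm: Moves the arm, as the interface text tells. Its arguments: {"type":"object","properties":{"steps":{"type":"array"}},"required":["steps"]}

```bash
ls; mkdir -p pics
python3 - <<'E'
from workcell import ctrl
import cv2,numpy as np
print(ctrl.get_obs())
for n in ["scene","top","wrist"]:
    im=ctrl.get_image(n); cv2.imwrite(f"pics/{n}0.png",im[:,:,::-1])
    print(n,ctrl.camera_info(n))
    for th in ["gauge_red","mark"]:
        print(th,[(np.round(d["uv"],1).tolist(),round(d["p"],2)) for d in ctrl.landmark_of(th,n)])
E
```

```text
pics
{'t': 0.0, 'qpos': array([-1.32202294e+00,  4.23790472e-01,  1.63068401e+00, -1.16393044e-05,
        1.08857872e+00, -1.89768576e-02]), 'qvel': array([ 0.00112686, -0.00152192,  0.0009811 ,  0.0012676 ,  0.00121731,
        0.0015209 ]), 'joint_torque': array([ 2.07743124e-04, -5.44622684e+01, -2.73663300e+01,  6.42692554e-02,
        2.26763694e-02, -1.10664089e-04]), 'ee_pos': array([ 165.32031997, -602.44950035,  403.93529641]), 'orientation': array([-3.11204410e+00, -4.19140809e-01,  2.78978593e-04]), 'ft_force': array([-0.55486644, -0.18471238,  0.14504142]), 'moment': array([-0.02712898, -0.01685573, -0.02302201]), 'width': 87.7725623751852}
scene {'fx': 438.6023149388506, 'fy': 438.6023149388506, 'cx': 251.1698049798029, 'cy': 199.68311198550168, 'origin': array([1024.62025294, -509.01237387,  817.44336238]), 'attitude': array([-2.22174918, -0.96751774,  0.39259891])}
gauge_red [([178.3, 270.8], 0.71), ([137.8, 257.5], 0.71), ([144.7, 325.4], 0.65)]
mark [([328.3, 165.5], 0.56)]
top {'fx': 399.21762431001656, 'fy': 399.21762431001656, 'cx': 252.00777596159776, 'cy': 190.66676393156297, 'origin': array([ 427.06426514,  -52.19850219, 1038.75354877]), 'attitude': array([-2.20198074,  2.18293924, -0.07464551])}
gauge_red [([385.2, 156.7], 0.87), ([335.8, 171.4], 0.71), ([347.4, 219.5], 0.71), ([314.2, 215.0], 0.49)]
mark [([148.0, 173.1], 0.56)]
wrist {'fx': 284.3026062879464, 'fy': 284.3026062879464, 'cx': 248.3413503039284, 'cy': 190.78585365094813, 'T_tool_cam': array([[-7.84481610e-04, -9.54735887e-01, -2.97453811e-01,
         8.26876868e+01],
       [ 9.99999052e-01, -4.12347517e-04, -1.31381034e-03,
        -7.91845750e-03],
       [ 1.13168754e-03, -2.97454560e-01,  9.54735306e-01,
         1.79908675e+01],
       [ 0.00000000e+00,  0.00000000e+00,  0.00000000e+00,
         1.00000000e+00]])}
gauge_red []
mark []
```

View pics/scene0.png

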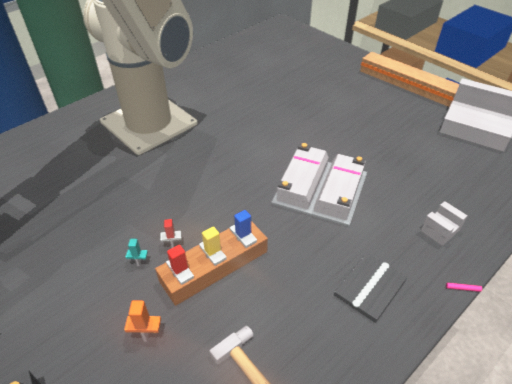

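View pics/top0.png

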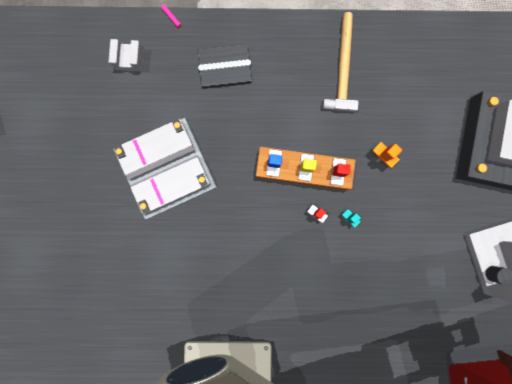

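View pics/wrist0.png

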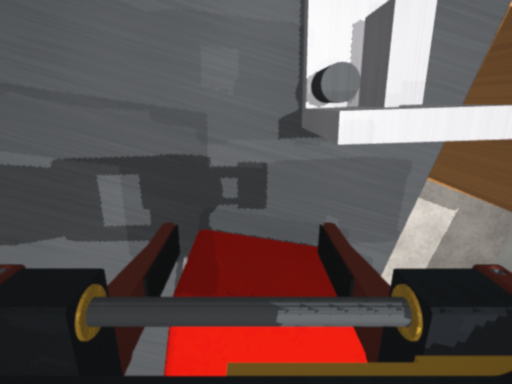

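The scene and top views agree. The large red gauge is the end one in the rack (scene ~(178,262), top ~(342,170)). The small red, turquoise and orange gauges are look-alikes off the rack. The mark is between the plates, at top ~(148,172). Next I'll triangulate.

```bash
cat > h.py <<'E'
from workcell import ctrl
import cv2,numpy as np
from scipy.spatial.transform import Rotation as R
def cam(n,obs=None):
    c=ctrl.camera_info(n)
    if n=="wrist":
        o=obs or ctrl.get_obs(); T=np.eye(4);T[:3,:3]=R.from_rotvec(o["orientation"]).as_matrix();T[:3,3]=o["ee_pos"]
        T=T@c["T_tool_cam"]; return c,T[:3,:3],T[:3,3]
    return c,R.from_rotvec(c["attitude"]).as_matrix(),np.array(c["origin"])
def ray(C,uv):
    c,Rm,o=C; d=Rm@np.array([(uv[0]-c["cx"])/c["fx"],(uv[1]-c["cy"])/c["fy"],1]); return o,d/np.linalg.norm(d)
def atz(C,uv,z):
    o,d=ray(C,uv); return o+d*(z-o[2])/d[2]
def proj(C,p):
    c,Rm,o=C; q=Rm.T@(np.array(p)-o); return np.array([c["fx"]*q[0]/q[2]+c["cx"],c["fy"]*q[1]/q[2]+c["cy"]])
def tri(*cu):
    A=np.zeros((3,3));b=np.zeros(3);P=[]
    for C,uv in cu:
        o,d=ray(C,uv);M=np.eye(3)-np.outer(d,d);A+=M;b+=M@o;P.append((o,d))
    x=np.linalg.solve(A,b); return x,[np.linalg.norm((np.eye(3)-np.outer(d,d))@(x-o)) for o,d in P]
E
python3 - <<'E'
from h import *
S,T=cam("scene"),cam("top")
print("red",tri((S,(178.3,270.8)),(T,(335.8,171.4))), atz(T,(335.8,171.4),50))
print("mark",tri((S,(328.3,165.5)),(T,(148,173.1))),atz(T,(148,173.1),53),atz(S,(328.3,165.5),53))
for n in ["scene","top"]:
    im=ctrl.get_image(n)
    for t in ["gauge_red","gauge_yellow","gauge_blue"]:
        print(n,t,[(np.round(d["bbox"]).tolist(),round(d["p"],2)) for d in ctrl.trace(t,n)])
    a=(320,110,70,110)
cv2.imwrite("pics/t_z.png",cv2.resize(ctrl.get_image("top")[100:230,100:380,::-1],None,fx=2.8,fy=2.8,interpolation=2))
cv2.imwrite("pics/s_z.png",cv2.resize(ctrl.get_image("scene")[130:310,120:390,::-1],None,fx=2.8,fy=2.8,interpolation=2))
E
```

```text
red (array([ 537.29432414, -268.76711611,   48.64609138]), [np.float64(2.95818581552727), np.float64(2.95818581552715)]) [ 538.79248612 -265.99652878   50.        ]
mark (array([533.59500372, 205.48652304,  46.50623482]), [np.float64(4.359575974666505), np.float64(4.35957597466655)]) [529.95397026 200.42874636  53.        ] [539.86734298 203.56706918  53.        ]
scene gauge_red [([124.0, 300.0, 161.0, 340.0], 0.79), ([128.0, 241.0, 147.0, 265.0], 0.65), ([169.0, 244.0, 196.0, 286.0], 0.59), ([159.0, 219.0, 184.0, 249.0], 0.53)]
scene gauge_yellow [([201.0, 228.0, 227.0, 265.0], 0.76)]
scene gauge_blue [([230.0, 211.0, 258.0, 244.0], 0.75)]
top gauge_red [([374.0, 145.0, 399.0, 167.0], 0.95), ([331.0, 156.0, 352.0, 184.0], 0.87), ([344.0, 211.0, 360.0, 224.0], 0.67), ([308.0, 206.0, 329.0, 223.0], 0.44)]
top gauge_yellow [([298.0, 153.0, 316.0, 185.0], 0.57)]
top gauge_blue []
```

View pics/t_z.png

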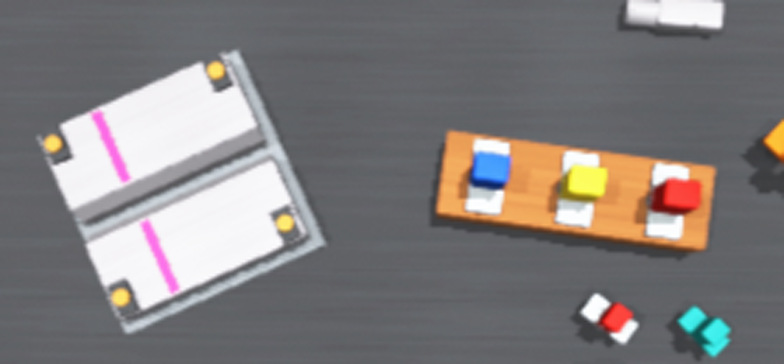

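View pics/s_z.png

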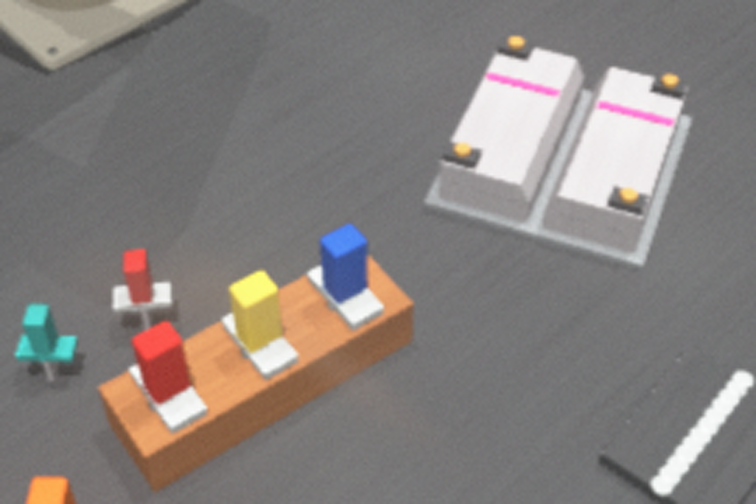

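```bash
cat >> h.py <<'E'
def delta(goal,o=None):
    o=o or ctrl.get_obs(); Rm=R.from_rotvec(o["orientation"]).as_matrix()
    return Rm.T@(np.array(goal)-o["ee_pos"])
def yawinfo(o=None):
    o=o or ctrl.get_obs(); Rm=R.from_rotvec(o["orientation"]).as_matrix()
    return "tool x",Rm[:,0].round(4),"tool y",Rm[:,1].round(4),"z",Rm[:,2].round(4), "yaw y deg",np.degrees(np.arctan2(Rm[1,1],Rm[0,1])).round(2)
E
python3 - <<'E'
from h import *
S,T=cam("scene"),cam("top")
z=lambda X,Y:(100+X/2.8,100+Y/2.8)
a,b=atz(T,z(448,131),50),atz(T,z(715,168),50); print("rack edge",a,b,np.degrees(np.arctan2(*(a-b)[[1,0]])))
zs=lambda X,Y:(120+X/2.8,130+Y/2.8)
c,d=atz(S,zs(155,488),0),atz(S,zs(411,322),0);print("rack bottom edge scene",c,d,np.degrees(np.arctan2(*(d-c)[[1,0]])))
for q in [((128,182),(178,292)),((98,113),(147,223))]:
  pass
print("gap pink ends",atz(T,z(126,180),53),atz(T,z(145,222),53))
e,f=atz(T,z(95,243),53),atz(T,z(275,165),53);print("gap dir",np.degrees(np.arctan2(*(e-f)[[1,0]])))
e,f=atz(T,z(128,182),53),atz(T,z(145,222),53);m=(e+f)/2;print("mid",m)
print(yawinfo()); print("delta mm",delta([538,-267,400]))
E
```

```text
rack edge [598.87794654 -76.61894554  50.        ] [ 567.85533019 -315.03115131   50.        ] 82.58622746183411
rack bottom edge scene [ 568.0432412  -310.29830331    0.        ] [587.29413157 -62.24540747   0.        ] 85.56228405111364
gap pink ends [551.84713134 208.40050967  53.        ] [514.66213988 190.69496273  53.        ]
gap dir 114.19539233232388
mid [532.371866  198.6410158  53.       ]
('tool x', array([0.9643, 0.2646, 0.    ]), 'tool y', array([ 0.2646, -0.9643,  0.    ]), 'z', array([ 0.,  0., -1.]), 'yaw y deg', np.float64(-74.65))
delta mm [ 448.13336685 -225.13036986    4.68845205]
```

Call:
{"name": "jog_arm", "arguments": {"steps": [[[0.0345,-0.0173,0,0,0,0,-1],[0.0345,-0.0173,0,0,0,0,-1],[0.0345,-0.0173,0,0,0,0,-1],[0.0345,-0.0173,0,0,0,0,-1],[0.0345,-0.0173,0,0,0,0,-1],[0.0345,-0.0173,0,0,0,0,-1],[0.0345,-0.0173,0,0,0,0,-1],[0.0345,-0.0173,0,0,0,0,-1],[0.0345,-0.0173,0,0,0,0,-1],[0.0345,-0.0173,0,0,0,0,-1],[0.0345,-0.0173,0,0,0,0,-1],[0.0345,-0.0173,0,0,0,0,-1],[0.0345,-0.0173,0,0,0,0,-1]]]}}

```text
t: 2.03
ee_pos: [539.6, -265.6, 404.9]
orientation: [3.113, 0.42, 0.0]
ft_force: [0.8, -1.3, -0.4]
width: 87.8
```

Call:
{"name": "jog_arm", "arguments": {"steps": [[[0,0,0,0,0,-6.9,-1],[0,0,0,0,0,-6.9,-1],[0,0,0,0,0,-6.9,-1],[0,0,0,0,0,-6.9,-1],[0,0,0,0,0,-6.9,-1],[0,0,0,0,0,-6.9,-1],[0,0,0,0,0,-6.9,-1],[0,0,0,0,0,-6.9,-1],[0,0,0,0,0,-6.9,-1],[0,0,0,0,0,-6.9,-1],[0,0,0,0,0,0,-1],[0,0,0,0,0,0,-1]]]}}

```text
t: 3.03
ee_pos: [538.4, -267.1, 404.7]
orientation: [2.332, 2.105, 0.0]
ft_force: [-0.4, -0.9, -1.1]
width: 87.8
```

Run:
```python
from h import *
o=ctrl.get_obs(); print(o["t"],o["ee_pos"],o["qpos"].round(3),yawinfo(o))
im=ctrl.get_image("wrist"); cv2.imwrite("pics/w1.png",cv2.resize(im[:,:,::-1],None,fx=1.5,fy=1.5,interpolation=2))
W=cam("wrist",o); np.savez("w1.npz",p=o["ee_pos"],r=o["orientation"])
print("proj est",proj(W,[538,-267,50]),proj(W,[538,-267,120]))
for d in ctrl.landmark_of("gauge_red","wrist"): print(d, atz(W,d["uv"],50))
```

```text
3.0333 [ 538.40933119 -267.12293487  404.69647686] [-0.48   0.388  1.685  0.     1.069 -0.378] ('tool x', array([0.1022, 0.9948, 0.    ]), 'tool y', array([ 9.948e-01, -1.022e-01,  1.000e-04]), 'z', array([ 1.e-04,  0.e+00, -1.e+00]), 'yaw y deg', np.float64(-5.86))
proj est [247.65446833 173.28154662] [247.46829315 190.22796337]
{'uv': [161.2, 142.2], 'p': 0.81} [ 440.62036517 -219.11825208   50.        ]
{'uv': [169.4, 206.7], 'p': 0.78} [ 435.26553474 -299.94057166   50.        ]
{'uv': [245.8, 176.9], 'p': 0.73} [ 535.27589394 -271.28388392   50.        ]
```

View pics/w1.png

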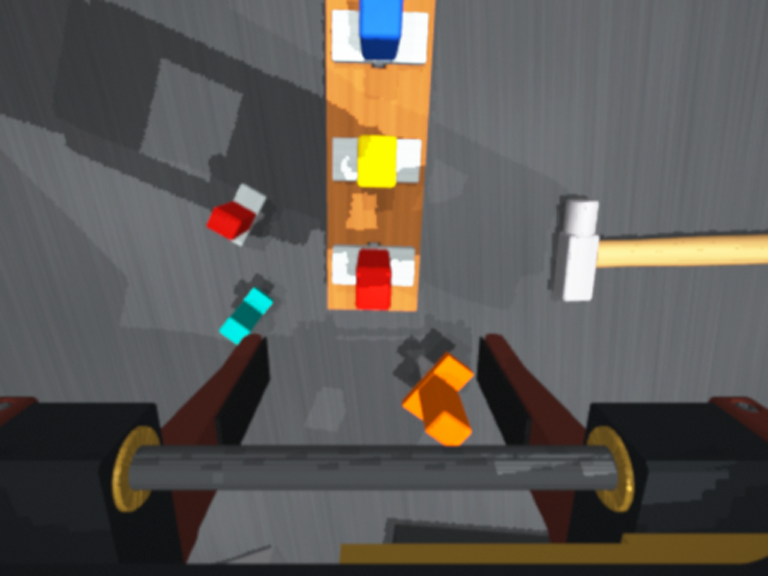

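Wrist view: the red gauge is at ~(373,270) in the 1.5x picture, with yellow and blue further up and the jaws aligned across the rack. I'll zoom in to measure it.

Run:
```python
from h import *
im=cv2.imread("pics/w1.png"); im=cv2.resize(im,(512,384),interpolation=cv2.INTER_AREA)
cv2.imwrite("pics/w1z.png",cv2.resize(im[80:215,205:300],None,fx=4.4,fy=4.4,interpolation=2))
```

```text
(no output)
```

View pics/w1z.png

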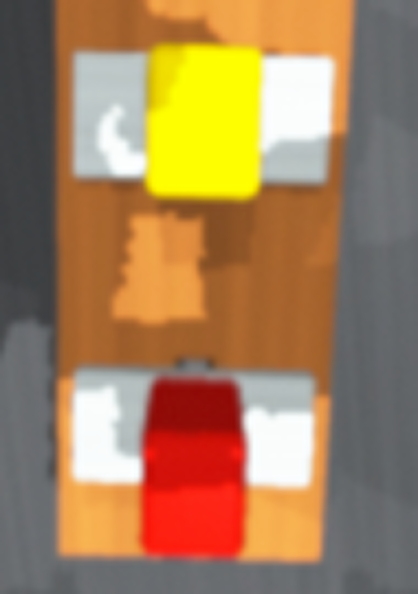

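```bash
cat >> h.py <<'E'
from scipy.optimize import least_squares
def fitpose(obs_list,x0):
    # obs_list: (C, local pts Nx3, uv Nx2); pose x,y,z,yaw
    def res(p):
        r=[];Rz=R.from_euler("z",p[3]).as_matrix()
        for C,L,U in obs_list:
            for l,u in zip(L,U): r+=list(proj(C,Rz@np.array(l)+p[:3])-u)
        return np.array(r)
    s=least_squares(res,x0,loss="soft_l1"); return s.x,res(s.x).reshape(-1,2)
E
python3 - <<'E'
from h import *
d=np.load("w1.npz"); W=cam("wrist",dict(ee_pos=d["p"],orientation=d["r"]))
z=lambda X,Y:(205+(X+.5)/4.4-.5,80+(Y+.5)/4.4-.5)
# local: gauge y toward world +y, x toward world +x (image right)
L=[(-32,15,10),(32,15,10),(32,-15,10),(-32,-15,10),(-12,-15,70),(12,-15,70)]
U=[z(75,370),z(317,375),z(314,488),z(72,482),z(143,555),z(242,557)]
x,r=fitpose([(W,L,U)],[538,-267,50,-.1]); print("red",x.round(1),np.degrees(x[3]),r.round(1).tolist())
U=[z(74,52),z(335,58),z(330,185),z(72,180),z(146,195),z(261,198)]
x,r=fitpose([(W,L,U)],[538,-187,50,-.1]); print("yel",x.round(1),np.degrees(x[3]),r.round(1).tolist())
T=cam("top");S=cam("scene")
zt=lambda X,Y:(100+X/2.8,100+Y/2.8)
print("handle top by top cam", atz(T,(343.5,169.5),120))
zs=lambda X,Y:(120+X/2.8,130+Y/2.8)
for p in [538,-267,120],[538,-267,60]: print(proj(T,p),proj(S,p))
E
```

```text
red [ 5.392e+02 -2.687e+02  5.130e+01 -1.000e-01] -7.269614293307844 [[-0.0, 0.0], [-0.1, 0.2], [-0.8, -0.9], [0.7, -0.8], [-0.7, 0.5], [0.9, 0.6]]
yel [ 5.495e+02 -1.897e+02  5.320e+01 -1.000e-01] -7.145489515315633 [[-0.1, -0.1], [0.0, -0.1], [-0.3, -0.3], [0.5, -0.5], [-0.2, 0.5], [0.2, 0.4]]
handle top by top cam [ 535.47028686 -268.74181893  120.        ]
[342.74293853 168.40715208] [176.14016701 249.91842098]
[337.08102372 171.27557977] [179.93918719 267.3387075 ]
```

Run:
```python
from h import *
print(delta([539,-268.5,310]))
```

```text
[-1.28819086  0.74335446 94.68715882]
```

Call:
{"name": "jog_arm", "arguments": {"steps": [[[-0.0013,0.0007,0.03,0,0,1.35,-1],[0,0,0.035,0,0,0,-1],[0,0,0.03,0,0,0,-1],[0,0,0,0,0,0,-1],[0,0,0,0,0,0,-1]]]}}

```text
t: 3.55
ee_pos: [538.6, -268.3, 308.6]
orientation: [-2.352, -2.078, 0.002]
ft_force: [1.8, -0.0, 1.0]
width: 87.8
```

Run:
```python
from h import *
o=ctrl.get_obs(); print(o["t"],o["ee_pos"],yawinfo(o)[-1])
im=ctrl.get_image("wrist"); cv2.imwrite("pics/w2.png",cv2.resize(im[:,:,::-1],None,fx=1.5,fy=1.5,interpolation=2))
W=cam("wrist",o); np.savez("w2.npz",p=o["ee_pos"],r=o["orientation"])
im2=im.copy(); Rz=R.from_euler("z",np.radians(-7.2)).as_matrix()
for l in [(-32,15,10),(32,15,10),(32,-15,10),(-32,-15,10),(-12,-15,70),(12,-15,70),(12,15,70),(-12,15,70)]:
    u=proj(W,Rz@np.array(l)+[539,-268.5,50]); cv2.circle(im2,tuple(np.int32(np.round(u))),2,(0,255,0),-1)
cv2.imwrite("pics/w2z.png",cv2.resize(im2[120:350,150:350,::-1],None,fx=2.6,fy=2.6,interpolation=2))
```

```text
3.55 [ 538.62505015 -268.3273345   308.63879103] -7.09
```

View pics/w2z.png

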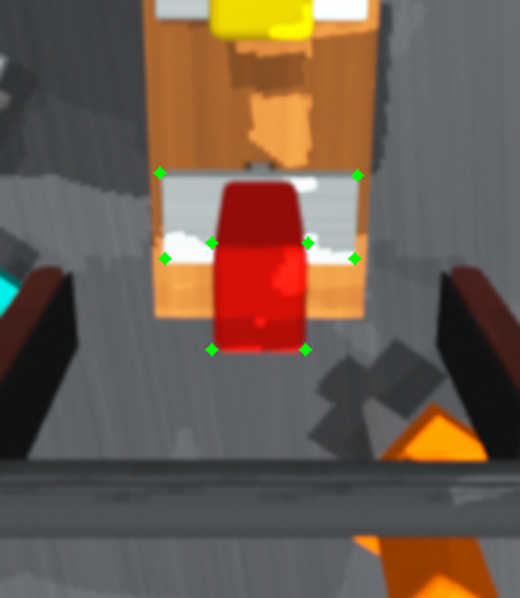

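The predicted corners fall within about 1 px of the gauge, so I'll descend and grip.

Call:
{"name": "jog_arm", "arguments": {"steps": [[[0,0,0.02,0,0,0,-1],[0,0,0.02,0,0,0,-1],[0,0,0.016,0,0,0,-1],[0,0,0,0,0,0,-1],[0,0,0,0,0,0,1],[0,0,0,0,0,0,1],[0,0,0,0,0,0,1],[0,0,0,0,0,0,1],[0,0,0,0,0,0,1],[0,0,0,0,0,0,1],[0,0,0,0,0,0,1],[0,0,0,0,0,0,1]]]}}

```text
t: 4.6
ee_pos: [539.0, -268.5, 253.8]
orientation: [2.353, 2.082, 0.0]
ft_force: [-0.0, 1.2, 0.2]
width: 38.0
```

Run:
```python
from h import *
o=ctrl.get_obs(); print(o["t"],o["ee_pos"],yawinfo(o)[-1],o["width"],o["ft_force"])
```

```text
4.6 [ 538.97114053 -268.51564456  253.76354   ] -7.01 38.01341740756582 [-0.04465512  1.23147912  0.18342629]
```

Still closing; wait.

Call:
{"name": "jog_arm", "arguments": {"steps": [[[0,0,0,0,0,0,1],[0,0,0,0,0,0,1],[0,0,0,0,0,0,1],[0,0,0,0,0,0,1],[0,0,0,0,0,0,1],[0,0,0,0,0,0,1]]]}}

```text
t: 5.1
ee_pos: [538.9, -268.5, 253.6]
orientation: [-2.353, -2.081, 0.0]
ft_force: [-0.2, -0.9, -0.3]
width: 24.0
```

Call:
{"name": "jog_arm", "arguments": {"steps": [[[0,0,0,0,0,0,1],[0,0,-0.01,0,0,0,1],[0,0,-0.015,0,0,0,1],[0,0,-0.02,0,0,0,1],[0,0,-0.025,0,0,0,1],[0,0,-0.03,0,0,0,1],[0,0,-0.03,0,0,0,1],[0,0,-0.02,0,0,0,1],[0,0,0,0,0,0,1]]]}}

```text
t: 5.85
ee_pos: [540.0, -269.0, 409.1]
orientation: [2.347, 2.076, 0.005]
ft_force: [1.2, -0.6, -1.6]
width: 24.1
```

Run:
```python
from h import *
o=ctrl.get_obs(); print(o["t"],o["ee_pos"],yawinfo(o)[-1],o["width"],o["ft_force"])
im=ctrl.get_image("wrist"); cv2.imwrite("pics/w3.png",cv2.resize(im[:,:,::-1],None,fx=1.5,fy=1.5,interpolation=2))
print(delta([532,201,375]))
```

```text
5.85 [ 540.00043859 -268.97449829  409.09521139] -7.0 24.064418590885168 [ 1.17452514 -0.61990967 -1.5698954 ]
[465.30922625 -64.74194648  30.25284092]
```

View pics/w3.png

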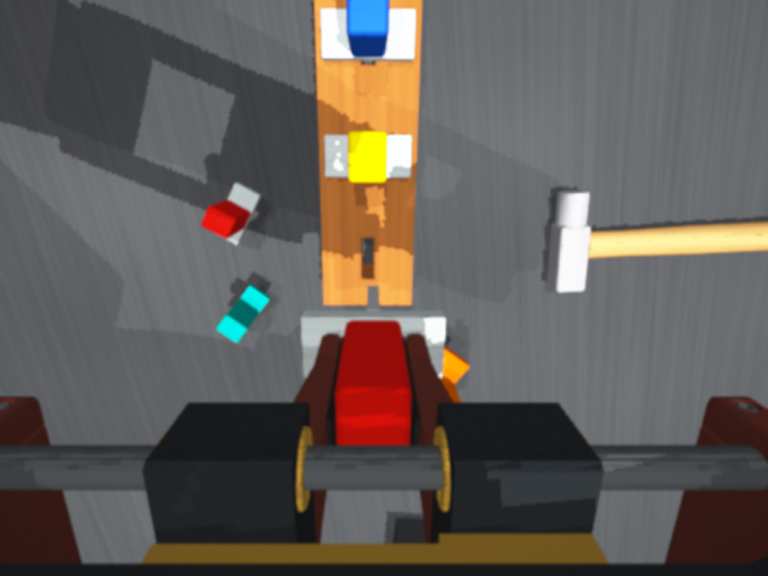

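The gauge is held square and the other two are undisturbed. I'll move to a viewing pose short of the mark.

Call:
{"name": "jog_arm", "arguments": {"steps": [[[0.02,0,0,0,0,0,1],[0.036,0,0,0,0,0,1],[0.036,0,0,0,0,0,1],[0.036,0,0,0,0,0,1],[0.036,0,0,0,0,0,1],[0.036,0,0,0,0,0,1],[0.036,0,0,0,0,0,1],[0.036,0,0,0,0,0,1],[0.036,0,0,0,0,0,1],[0.036,0,0,0,0,0,1],[0.018,0,0,0,0,0,1],[0,0,0,0,0,-6.2,1],[0,0,0,0,0,-6.2,1],[0,0,0,0,0,-6.2,1],[0,0,0,0,0,-6.2,1],[0,0,0,0,0,-6.2,1],[0,0,0,0,0,0,1],[0,0,0,0,0,0,1]]]}}

```text
t: 7.4
ee_pos: [582.7, 90.8, 402.1]
orientation: [-1.714, -2.63, 0.003]
ft_force: [-0.1, 0.9, -1.9]
width: 24.1
```

Run:
```python
from h import *
o=ctrl.get_obs(); print(o["t"],o["ee_pos"],yawinfo(o)[-1],o["width"],o["ft_force"])
im=ctrl.get_image("wrist"); cv2.imwrite("pics/w4.png",cv2.resize(im[:,:,::-1],None,fx=1.5,fy=1.5,interpolation=2)); np.save("w4.npy",im)
np.savez("w4.npz",p=o["ee_pos"],r=o["orientation"]); W=cam("wrist",o)
for d in ctrl.landmark_of("mark","wrist"): print(d, atz(W,d["uv"],53))
```

```text
7.4 [582.65025777  90.75042393 402.13232077] 23.81 24.136028082661493 [-0.0844917   0.92339787 -1.89627187]
{'uv': [246.9, 66.8], 'p': 0.67} [533.06722631 198.86059369  53.        ]
```

View pics/w4.png

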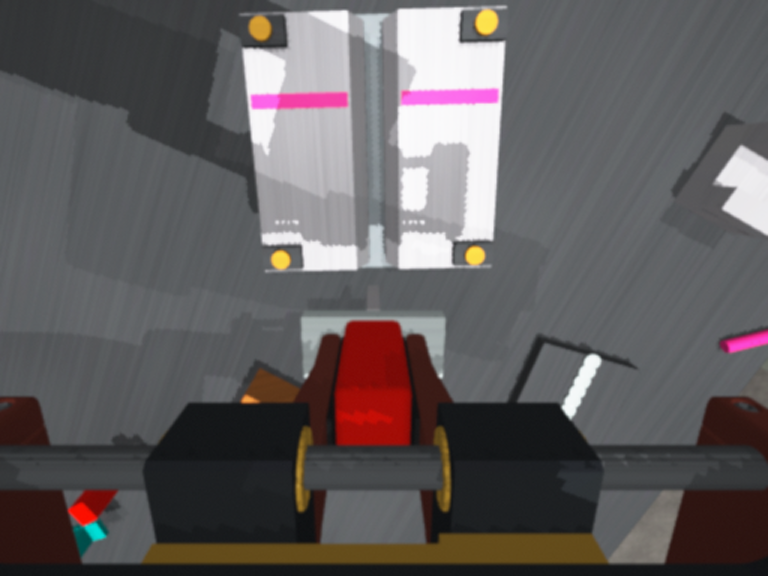

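Run:
```python
from h import *
im=np.load("w4.npy"); cv2.imwrite("pics/w4z.png",cv2.resize(im[0:190,155:345,::-1],None,fx=3,fy=3,interpolation=2))
d=np.load("w4.npz"); W=cam("wrist",dict(ee_pos=d["p"],orientation=d["r"]))
f=lambda x,y,z=53:atz(W,((x+.5)/1.5-.5,(y+.5)/1.5-.5),z)
a,b=f(349,100),f(401,96.5);print("pink",a,b,(a+b)/2,np.linalg.norm(a-b))
for p,q in [((349,12),(357,268)),((397,12),(400,268)),((242,12),(265,270)),((506,8),(491,267))]:
    P,Q=f(*p),f(*q); print(P,Q,np.degrees(np.arctan2(*(P-Q)[[1,0]])),np.linalg.norm(P-Q))
```

```text
pink [518.78954917 192.9018026   53.        ] [551.90196988 209.9911974   53.        ] [535.34575952 201.4465      53.        ] 37.262310979948964
[497.44785618 243.61723612  53.        ] [572.87837859  80.9162042   53.        ] 114.87311265890156 179.33596821966276
[527.2388239  256.71256574  53.        ] [604.44033157  94.83731366  53.        ] 115.4973970384011 179.34232635188266
[430.98993212 214.40407226  53.        ] [505.85495977  49.53875796  53.        ] 114.42270911242345 181.06723674860396
[593.68818136 288.49994862  53.        ] [670.78842178 125.00616301  53.        ] 115.24758186058786 180.76134820889118
```

View pics/w4z.png

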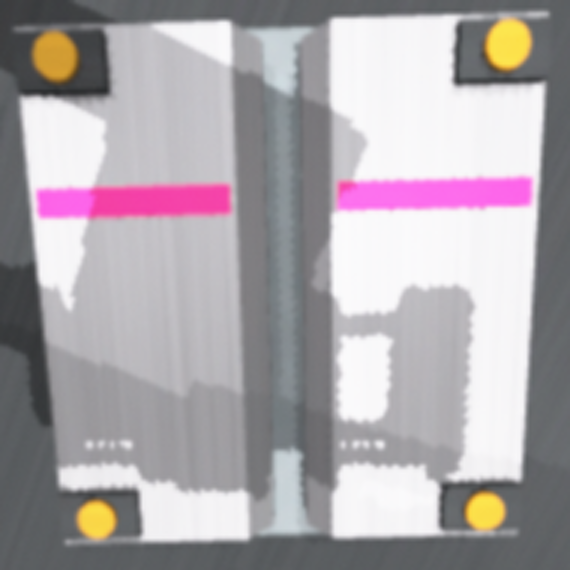

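Run:
```python
from h import *
print(delta([534.8,201.2,320]))
```

```text
[120.44358464   0.77824232  82.79976853]
```

Call:
{"name": "jog_arm", "arguments": {"steps": [[[0.03,0.0008,0,0,0,0,1],[0.035,0,0,0,0,0,1],[0.0354,0,0,0,0,0,1],[0.02,0,0.01,0,0,0,1],[0,0,0.025,0,0,-1.2,1],[0,0,0.025,0,0,0,1],[0,0,0.015,0,0,0,1],[0,0,0.007,0,0,0,1],[0,0,0,0,0,0,1],[0,0,0,0,0,0,1]]]}}

```text
t: 8.33
ee_pos: [535.2, 201.1, 321.9]
orientation: [-1.685, -2.651, 0.0]
ft_force: [0.5, -0.8, -1.6]
width: 24.0
```

Run:
```python
from h import *
o=ctrl.get_obs(); print(o["t"],o["ee_pos"],yawinfo(o)[-1],o["width"],o["ft_force"])
im=ctrl.get_image("wrist"); cv2.imwrite("pics/w5.png",cv2.resize(im[:,:,::-1],None,fx=1.5,fy=1.5,interpolation=2))
im=ctrl.get_image("scene"); cv2.imwrite("pics/s5.png",cv2.resize(im[80:240,240:400,::-1],None,fx=3.6,fy=3.6,interpolation=2))
print(delta([534.8,201.2,257]))
```

```text
8.3333 [535.17419904 201.06472068 321.85797099] 25.13 23.97863158526038 [ 0.51332304 -0.83313045 -1.64171722]
[ 0.36243922 -0.72622111 65.82917045]
```

View pics/w5.png

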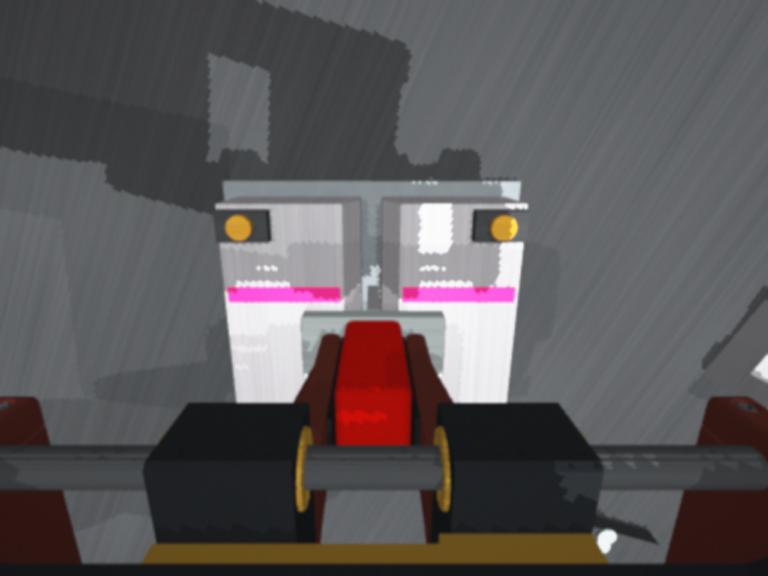

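View pics/s5.png

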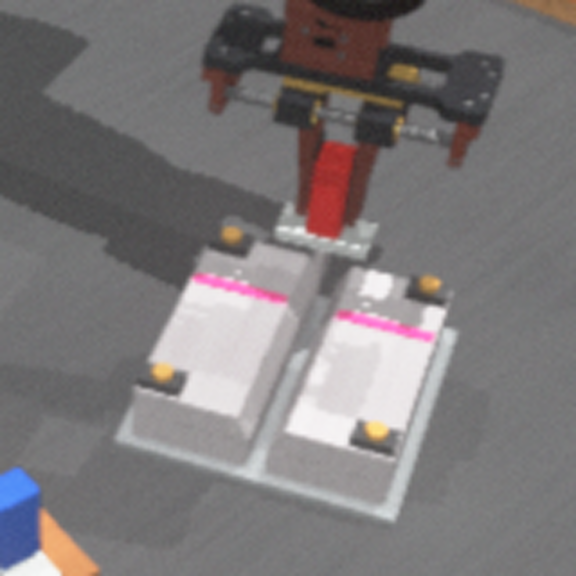

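Run:
```python
from h import *
W=cam("wrist")
f=lambda x,y,z=53:atz(W,((x+.5)/1.5-.5,(y+.5)/1.5-.5),z)
print(f(342,295),f(402,295),f(372,295)); print([proj(W,[534.8,201.2,53])*1.5, proj(W,[535.2,201,118.4])*1.5])
```

```text
[519.98542808 191.8567603   53.        ] [553.80499682 207.66814688  53.        ] [536.89237147 199.76112537  53.        ]
[array([369.67880937, 291.40206155]), array([369.70277394, 334.60075798])]
```

Call:
{"name": "jog_arm", "arguments": {"steps": [[[0,0,0.01,0,0,0,1],[0,0,0.01,0,0,0,1],[0,0,0.01,0,0,0,1],[0,0,0.01,0,0,0,1],[0,0,0.01,0,0,0,1],[0,0,0.008,0,0,0,1],[0,0,0,0,0,0,1],[0,0,0,0,0,0,1]]]}}

```text
t: 9.1
ee_pos: [534.7, 201.1, 262.9]
orientation: [-1.683, -2.652, 0.002]
ft_force: [0.8, 0.1, -1.6]
width: 24.1
```

Call:
{"name": "jog_arm", "arguments": {"steps": [[[0,0,0.002,0,0,0,1],[0,0,0.001,0,0,0,1],[0,0,0,0,0,0,1],[0,0,0,0,0,0,1]]]}}

```text
t: 9.43
ee_pos: [535.0, 201.2, 261.0]
orientation: [1.683, 2.652, 0.001]
ft_force: [0.0, 0.1, -1.8]
width: 23.5
```

Call:
{"name": "jog_arm", "arguments": {"steps": [[[0,0,0.001,0,0,0,1],[0,0,0.001,0,0,0,1],[0,0,0,0,0,0,1],[0,0,0,0,0,0,1]]]}}

```text
t: 9.77
ee_pos: [534.9, 201.1, 258.7]
orientation: [-1.683, -2.652, 0.0]
ft_force: [-0.7, -0.8, -1.2]
width: 23.6
```

Call:
{"name": "jog_arm", "arguments": {"steps": [[[0,0,0.001,0,0,0,1],[0,0,0,0,0,0,1],[0,0,0,0,0,0,1]]]}}

```text
t: 10.02
ee_pos: [534.9, 201.1, 257.6]
orientation: [-1.683, -2.652, 0.0]
ft_force: [-0.3, -0.3, -2.8]
width: 24.0
```

Call:
{"name": "jog_arm", "arguments": {"steps": [[[0,0,0.001,0,0,0,1],[0,0,0,0,0,0,1],[0,0,0,0,0,0,1]]]}}

```text
t: 10.27
ee_pos: [534.9, 201.1, 256.6]
orientation: [-1.684, -2.652, 0.0]
ft_force: [-0.6, 0.7, -2.7]
width: 23.6
```

Call:
{"name": "jog_arm", "arguments": {"steps": [[[0,0,0.0005,0,0,0,1],[0,0,0,0,0,0,1],[0,0,0,0,0,0,1]]]}}

```text
t: 10.52
ee_pos: [534.9, 201.1, 256.6]
orientation: [1.683, 2.652, 0.0]
ft_force: [-2.7, -1.6, 4.8]
width: 24.1
```

Call:
{"name": "jog_arm", "arguments": {"steps": [[[0,0,0.0005,0,0,0,1],[0,0,0,0,0,0,1],[0,0,0,0,0,0,1]]]}}

```text
t: 10.77
ee_pos: [534.9, 201.1, 256.6]
orientation: [1.683, 2.652, 0.0]
ft_force: [-3.5, -0.6, 8.6]
width: 24.0
```

Call:
{"name": "jog_arm", "arguments": {"steps": [[[0,0,0.0005,0,0,0,1],[0,0,0,0,0,0,1],[0,0,0,0,0,0,1]]]}}

```text
t: 11.02
ee_pos: [534.9, 201.1, 256.5]
orientation: [1.683, 2.652, 0.0]
ft_force: [-5.7, -2.0, 15.0]
width: 23.9
```

Contact came at exactly the predicted height (256.6). Release slowly after easing the preload.

Call:
{"name": "jog_arm", "arguments": {"steps": [[[0,0,-0.001,0,0,0,1],[0,0,0,0,0,0,1],[0,0,0,0,0,0,0.2],[0,0,0,0,0,0,0.2],[0,0,0,0,0,0,0],[0,0,0,0,0,0,0],[0,0,0,0,0,0,-0.5],[0,0,0,0,0,0,-0.5],[0,0,0,0,0,0,-0.5],[0,0,0,0,0,0,-0.5],[0,0,0,0,0,0,-0.5],[0,0,0,0,0,0,-0.5]]]}}

```text
t: 12.02
ee_pos: [534.9, 201.1, 256.2]
orientation: [1.683, 2.652, 0.0]
ft_force: [0.5, 0.3, 0.3]
width: 65.9
```

Run:
```python
from h import *
o=ctrl.get_obs(); print(o["t"],o["ee_pos"],o["width"],o["ft_force"])
im=ctrl.get_image("wrist"); cv2.imwrite("pics/w6.png",cv2.resize(im[:,:,::-1],None,fx=1.5,fy=1.5,interpolation=2))
```

```text
12.0167 [534.90386381 201.11705718 256.19131433] 65.85142604138433 [0.50142461 0.29681128 0.27762639]
```

View pics/w6.png

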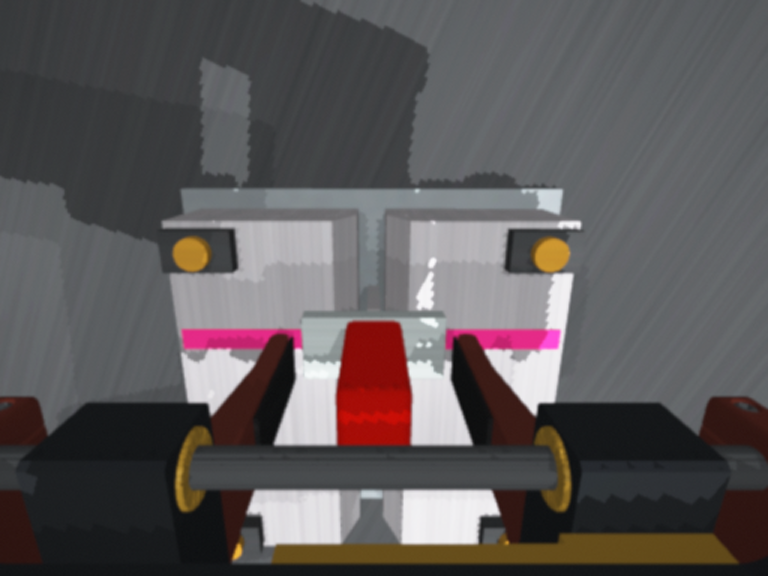

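The gauge stands upright at the stripe with the fingers clear. I'll retreat straight up and back.

Call:
{"name": "jog_arm", "arguments": {"steps": [[[0,0,-0.01,0,0,0,-0.5],[0,0,-0.02,0,0,0,-0.5],[0,0,-0.03,0,0,0,-0.5],[0,0,-0.04,0,0,0,-0.5],[0,0,-0.04,0,0,0,-0.5],[0,0,-0.02,0,0,0,-0.5],[-0.03,0,0,0,0,0,-0.5],[-0.04,0,0,0,0,0,-0.5],[-0.04,0,0,0,0,0,-0.5],[0,0,0,0,0,0,-0.5],[0,0,0,0,0,0,-0.5]]]}}

```text
t: 12.98
ee_pos: [582.1, 99.9, 416.9]
orientation: [1.688, 2.649, 0.001]
ft_force: [0.2, -0.5, 0.1]
width: 65.7
```

Run:
```python
from h import *
o=ctrl.get_obs(); print(o["t"],o["ee_pos"],o["width"],o["ft_force"])
im=ctrl.get_image("wrist"); cv2.imwrite("pics/w7.png",cv2.resize(im[:,:,::-1],None,fx=1.5,fy=1.5,interpolation=2))
W=cam("wrist",o); im2=im.copy(); Rz=R.from_euler("z",np.radians(25)).as_matrix()
for l in [(-32,15,10),(32,15,10),(32,-15,10),(-32,-15,10),(-12,-15,70),(12,-15,70),(12,15,70),(-12,15,70)]:
    u=proj(W,Rz@np.array(l)+[535,201,53]); cv2.circle(im2,tuple(np.int32(np.round(u))),1,(0,255,0),-1)
cv2.imwrite("pics/w7z.png",cv2.resize(im2[0:190,155:345,::-1],None,fx=3,fy=3,interpolation=2))
im=ctrl.get_image("scene"); cv2.imwrite("pics/s7.png",cv2.resize(im[80:300,130:400,::-1],None,fx=2.7,fy=2.7,interpolation=2))
```

```text
12.9833 [582.1347719   99.86876376 416.87224799] 65.71696607211204 [ 0.22277671 -0.53401148  0.08810534]
```

View pics/w7z.png

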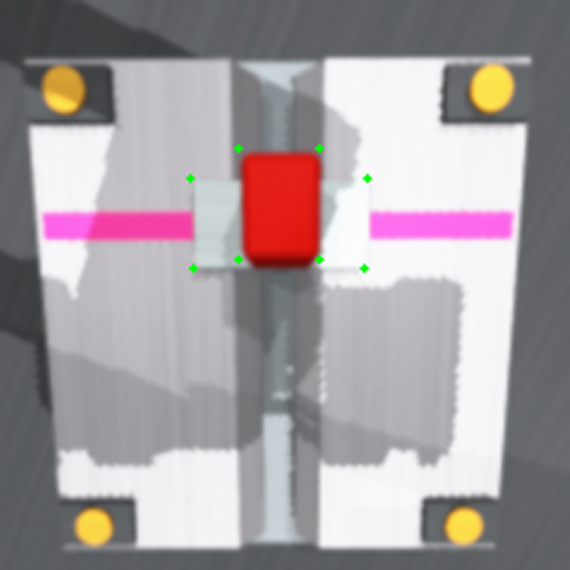

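View pics/s7.png

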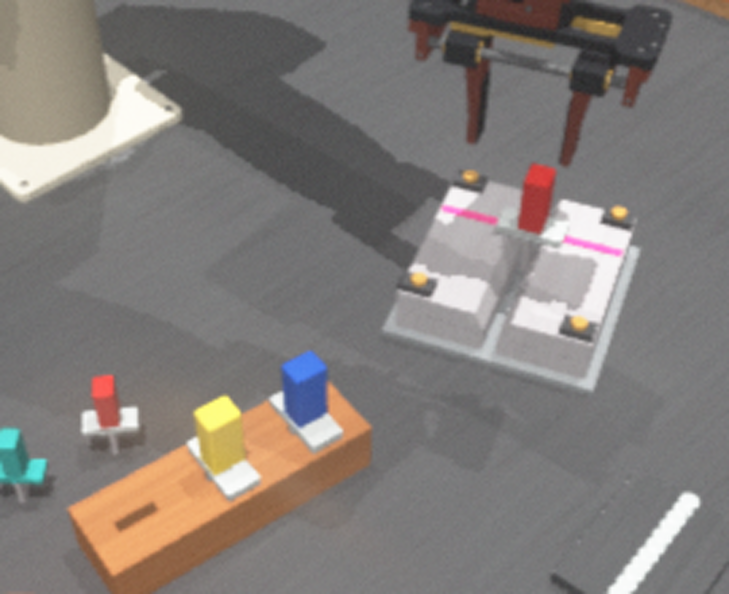

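The gauge is centred on the stripe, upright and square to the gap. Yellow and blue are still in the rack, so I'll hand in.

```bash
python3 -c "
from workcell import ctrl
print(ctrl.close_job())"
```

```text
the job is handed in; nothing more can be done
None
```

I took the large red gauge from the end slot of the rack and lowered its blade into the gap at the pink stripe. I let go once its stop bar was resting on the plates, backed off, and handed the job in at about 13 s of the 42 s allowed.

- **Contact:** it came at the height worked out beforehand (TCP at 256.6 mm). The force on the tool reached about 15 N, and I eased that off before opening the fingers.
- **Final pictures:** the gauge stands upright, square to the gap and centred on the stripe. The predicted corners fell within about 1–2 px of it. Yellow and blue are in their slots, and the arm was clear and touching nothing.
- **Disagreements:** the four closer estimates of the mark, one from the top picture and three from the wrist camera, spread by about 4 mm. The first two-camera landmark estimates differed by about 10 mm, so I used the wrist camera's closer view. All of this is well inside the 20 mm allowed. No check failed.

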